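# Lay out a butt-jointed bar frame on the welding slab and clamp it

## Task

Finish the pinwheel of four aluminium bars on the steel slab for tack welding: take the two silver bars from the sloping green rack and set them down (do not drop them) flat and square inside the two yellow outlines, either bar in either outline, leaving the two bars already laid in their places. Then swing the red T-shaped clamp all the way down so that its pads rest on the two bars you laid. Leave the copper bar in the rack and do not disturb the other things on the table.

Things in the scene. Friction and masses are not known exactly. Their poses are not given: they have to be found in the camera images.
- slab: Fixed dark steel slab, 220 x 220 x 25 mm. Origin: centre of its underside, on the table; x, y along its edges, z up. The pinwheel of four bars is centred on it: 3 mm between each bar's end and the next one's side, an empty 83 mm square inside. Beyond its +y edge two blue cheeks, 88 mm high (x -32 to 32, y 111 to 143 mm), carry the clamp's hinge: axis along x through (0, 128, 75) mm.
- place_1 (a point): Centre of the first yellow outline, on the slab's top face (slab frame: 66.5, -26.5, 25 mm). Axes as the slab's. A bar lies here with its length along the slab's y, its underside centre at this point.
- place_2 (a point): Centre of the second yellow outline, on the slab's top face (slab frame: -66.5, 26.5, 25 mm). Axes as the slab's. A bar lies here with its length along the slab's y, its underside centre at this point.
- laid_1: Loose aluminium bar already laid, 130 x 50 x 40 mm, about 0.65 kg. Origin: centre of its underside; x along its length, z up. It lies along the slab's x with its centre at (-26.5, -66.5) mm in the slab's frame and must stay there.
- laid_2: As laid_1, at (26.5, 66.5) mm in the slab's frame. It too must stay there.
- bar_1: Loose aluminium bar to lay, 130 (x) x 50 (y) x 40 (z) mm, about 0.65 kg, silver. Origin: centre of its underside; x along its length, z through its thickness. At the start it lies in one of the rack's three bays, x pointing down the 30 degree slope, its lower end on the lip.
- bar_2: As bar_1; it lies in another bay of the rack.
- copper_bar: Loose copper backing bar, 130 (x) x 40 (y) x 30 (z) mm, 1.4 kg, reddish, in the remaining bay of the rack; leave it there. Origin and axes as for bar_1.
- rack: Fixed green sheet-metal rack, 135 mm deep (x), 240 mm wide (y). Origin: centre of its underside, z up. Its surface falls at 30 degrees towards +x, away from the robot, from about 100 mm above the table to 30 mm at the low edge (x = 65 mm); an 18 mm lip closes the low edge. Three bays at y = -84, 0, 84 mm, parted by yellow lines; at least 30 mm free between the bars.
- clamp (a joint): Hinge of the red clamp, rad: 0 with its pads on the bars, growing as it opens upward about the axis at the slab's +y edge; it stands about upright (1.4 to 1.85) at the start. A stiff hinge: it stays where it is left and takes about 3 to 9 N at the crossbar to move.
- clamp_bar (a point): Middle of the outer (upper when closed) face of the clamp's crossbar, 128 mm from the hinge axis. The crossbar is 170 mm long (along the slab's x), 20 mm wide, 16 mm thick, with a rubber pad under each end; a 30 mm wide stem joins it to the hinge. Axes: x as the slab's, z out of that face (up when closed, to the slab's +y when upright).
- hammer: Bystander: hammer lying on the table, about 0.3 m long. Origin about the middle of its underside.
- wire_brush: Bystander: brush lying on the table. Origin about the middle of its underside.
- spray: Bystander: white spray bottle with a red cap, 66 mm across, 190 mm high. Origin: centre of its underside.
- coupon: Bystander: welded aluminium T test piece, 60 x 140 x 53 mm. Origin: centre of its underside.
- carton: Bystander: cardboard carton, 90 x 140 x 70 mm. Origin: centre of its underside.
- magnet: Bystander: red L-shaped magnetic square, 90 x 100 x 30 mm. Origin: under the middle of its 90 mm leg.
Things that resemble listed ones, but are neither listed nor needed, are in the scene too. Leave any blue or purple look-alike of the bar_2 alone.

How it is judged:
By the outcome, as a careful person would: the job done as asked, in the order asked, and still so for the second after the job is handed in, with the robot touching nothing.
It also fails if it takes over 67 s, if anything falls off the work surface, if the arm or the gripper's body presses on something with over 40 N, if the wrist force passes 120 N, or if a joint passes its speed limit or range.

## Robot

A 6-joint arm with a two-finger parallel gripper is mounted at the origin on the work surface. World frame = base frame: x ahead of the robot, y to its left, z up, the work surface at z = 0. Lengths are in mm, angles in rad, forces in N, time in s.
With the tool pointing down it reaches from about 300 to 775 mm from the base axis. Payload 14.6 kg.
Tool frame: the origin (TCP) lies at the very end of the fingers, on their centre line; the grasp point (between the pads) lies 19 mm behind it; z points along the fingers, y is the line along which they close (so a half turn about z gives the same grasp; the last joint's range is limited). The gripper opens to 94 mm and grips with 3 to 60 N. Pads are 16 mm wide; open, the fingers measure 119 mm over their backs; the gripper's body (75 mm by 177 mm) begins 78 mm behind the grasp point.
Start: joints at [-1.316, 0.3, 1.521, -0, 1.321, -0.067], TCP at [173.944, -521.759, 205.446] pointing down, gripper open.
Joint ranges: [-3.03, 3.03], [-0.79, 2.21], [0.23, 2.52], [-1.04, 4.18], [0, 3.07], [-2.55, 2.55]. Speed limits (rad/s): [2.22, 2.22, 2.57, 3.14, 3.14, 3.14].

## Interface

Orientations are given as [roll, pitch, yaw] about the fixed x, y, z axes, in that order (R = Rz(yaw) Ry(pitch) Rx(roll)).
In Python, from cell import manip gives the robot as it stands.
- The arm moves only by the tool servo_tool, never from a script. Its argument "rows" is a list of rows, each a list of 7 numbers: the turn, a rotation vector about the world's x, y, z in degrees, then the shift along the world's x, y, z in mm, then the closure, from 0 (fully open) to 1 (shut). In form: [[rx, ry, rz, dx, dy, dz, fingers], ...]. A call has 1 to 20 rows; each row shifts and turns the commanded pose from where the row before left it; what a row does not reach is not made up. A row lasts 1/8 s, in which the tool goes at most 62.5 mm and 10.7 degrees, less where a joint would pass 70% of its speed; a pose out of reach is approached as far as the arm can. A call with a gripper value outside its range is refused whole. The fingers move at their own pace and stop on an object; "grip_force" is the grip in N (left out, the last holds). Time passes only in rows, so rows that do not move let the fingers close. It gives the time, the measured TCP pose, the force, the opening and the grip force at its end, in the units of the state.
- manip.read_state(): the state, without advancing time (a new reading comes with each control period).
- manip.camera(name): name is "scene" or "top"; returns the picture (420x560x3 uint8, red, green, blue); there is no depth.
- manip.camera_info(name): a dict with "fx", "fy", "cx", "cy" (pixels), "position" and "rotation" of the camera in the world. Camera axes: x right, y down, z forward; pixel columns grow to the right and rows downward; lengths in mm; the calibration is good to about 2 mm. A picture is of the moment at which its call begins. camera_info takes no time and is no camera call.
- manip.sign_off(): hands the job in; it is judged then, once.
The state is a dict: "clock": time; "joints": joint angles; "qd": joint speeds; "effort": joint torques, N m; "eef_pos": TCP position; "eef_rot": TCP orientation; "wrist_force": force on the tool from outside, world axes, zero at the start; "moment": the same for the moment, N m; "finger_gap": finger opening in mm; "finger_force": force on a finger pad.
Only numpy, scipy, OpenCV 4.12 (cv2) and the standard library are available. Lean on these libraries where they do the work, as an engineer would, in place of code of your own. Each camera call takes 0.05 s, during which the arm holds its last target. There are 200 camera calls.

## Working session

There is one attempt and no reset: what is moved stays moved. The work goes in short steps, Python scripts to look and compute and a tool call to move; the robot and the scene stay as the last step left them, time stands still between calls to the robot, and variables do not carry over. Pictures are saved under pics/ and viewed, at most 11 in all, crops included, and the job is handed in when it is done.

Besides the shell and the picture viewer there is one more tool, called after ">>>" as name(argument=value, ...), one argument or row to a line, values as JSON. servo_tool: Moves the arm, as the interface text tells. Its arguments: {"type":"object","properties":{"rows":{"type":"array","items":{"type":"array","items":{"type":"number"}}},"grip_force":{"type":"number"}},"required":["rows"]}

```bash
mkdir -p pics; python3 - <<'E'
from cell import manip
import cv2,numpy as np
for n in("scene","top"):
    im=manip.camera(n); cv2.imwrite(f"pics/{n}0.png",im[:,:,::-1]); print(n,manip.camera_info(n))
s=manip.read_state();print(s)
E
```

```text
scene {'fx': 456.080557953443, 'fy': 456.080557953443, 'cx': 276.78153333305875, 'cy': 205.835221579606, 'position': array([1688.74495592,  520.15955915,  939.89549901]), 'rotation': array([-2.19432844,  0.02081985,  2.00482213])}
top {'fx': 521.5435839676244, 'fy': 521.5435839676244, 'cx': 277.20491285397094, 'cy': 214.25529941297808, 'position': array([ 261.55111755,  -16.61112605, 1518.58211659]), 'rotation': array([-2.92368171e+00, -2.64060552e-03, -1.52472756e+00])}
{'clock': 0.1, 'joints': array([-1.31556199e+00,  3.00428576e-01,  1.52151820e+00, -1.53513959e-05,
        1.32067694e+00, -6.66081345e-02]), 'qd': array([-2.12351417e-05, -2.08075404e-03, -6.11470289e-04,  2.42623905e-04,
       -3.44544589e-04,  1.16608841e-03]), 'effort': array([ 2.26884340e-04, -5.32644475e+01, -3.53282940e+01,  7.08818645e-02,
        2.35254492e-02, -6.81179222e-05]), 'eef_pos': array([ 173.90416077, -521.54032489,  204.93624783]), 'eef_rot': array([-3.14056289e+00, -5.37894740e-05,  3.21846254e-01]), 'wrist_force': array([-0.08074858,  0.17832874,  0.91607229]), 'moment': array([-0.00700527,  0.01375445, -0.02169311]), 'finger_force': 0.0, 'finger_gap': 93.41977122421564}
```

View pics/scene0.png

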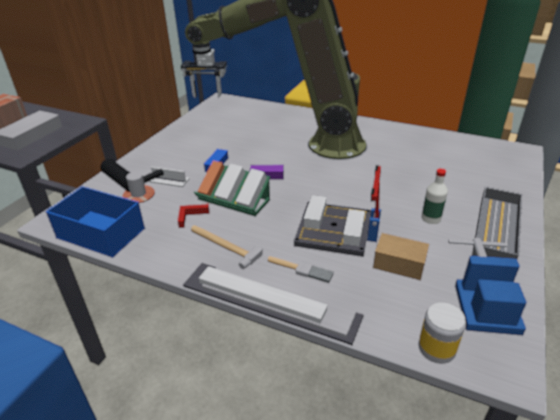

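View pics/top0.png

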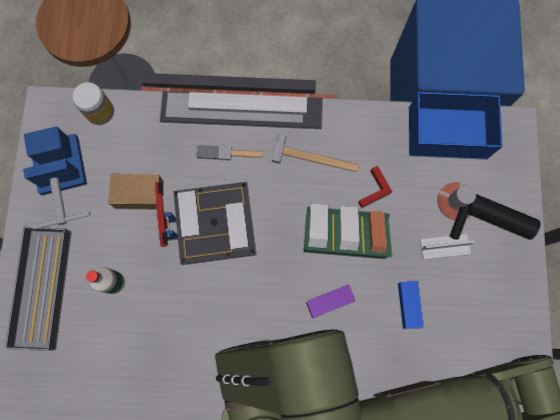

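The top view shows the slab at about (214,222), with laid bars at (188,212) and (236,226). The clamp is at (162,215), and the rack is at (347,232) with silver bars at (318,225) and (349,228) and copper at (378,232). The image's right is world −y and its up is +x.

```bash
cat > h.py <<'E'
import numpy as np,cv2
from scipy.spatial.transform import Rotation as R
from cell import manip
def proj(n,P):
    c=manip.camera_info(n); p=(np.atleast_2d(P)-c["position"])@R.from_euler('xyz',c["rotation"]).as_matrix()
    return np.c_[c["fx"]*p[:,0]/p[:,2]+c["cx"],c["fy"]*p[:,1]/p[:,2]+c["cy"]]
def back(n,uv,z):
    c=manip.camera_info(n); u=np.atleast_2d(uv)
    d=np.c_[(u[:,0]-c["cx"])/c["fx"],(u[:,1]-c["cy"])/c["fy"],np.ones(len(u))]@R.from_euler('xyz',c["rotation"]).as_matrix().T
    return c["position"]+d*((z-c["position"][2])/d[:,2])[:,None]
def crop(n,x0,y0,w,h,s,f,lines=()):
    im=manip.camera(n)[:,:,::-1][y0:y0+h,x0:x0+w]; im=cv2.resize(im,None,fx=s,fy=s,interpolation=cv2.INTER_CUBIC)
    for L in lines:
        q=((proj(n,L)-[x0,y0]+.5)*s).astype(np.int32); cv2.polylines(im,[q],True,(255,0,255),1)
    if not len(lines):
        for i in range(0,w,10): cv2.line(im,(i*s,0),(i*s,12 if i%50 else 25),(0,255,255),1)
        for i in range(0,h,10): cv2.line(im,(0,i*s),(12 if i%50 else 25,i*s),(0,255,255),1)
    cv2.imwrite(f,im)
E
python3 - <<'E'
from h import *
crop("top",150,170,250,110,3,"pics/t1.png")
crop("scene",190,160,200,100,4,"pics/s1.png")
print(back("top",[[214,222],[347,232]],30), proj("scene",[[0,0,0]]),proj("top",[[0,0,0]]))
E
```

```text
[[ 559.32913475  177.4811289    30.        ]
 [ 547.74768379 -210.14898813   30.        ]] [[336.53777857 144.73845408]] [[265.26637559 427.30645868]]
```

View pics/t1.png

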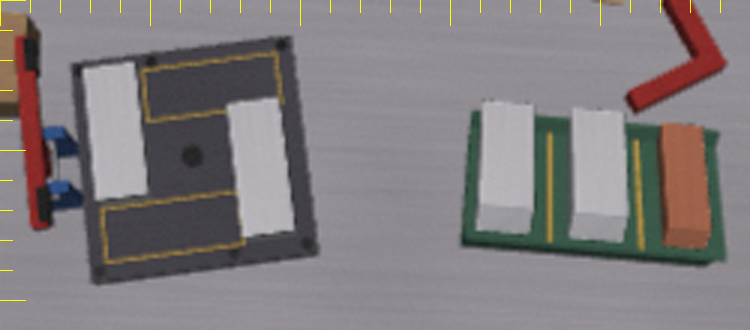

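View pics/s1.png

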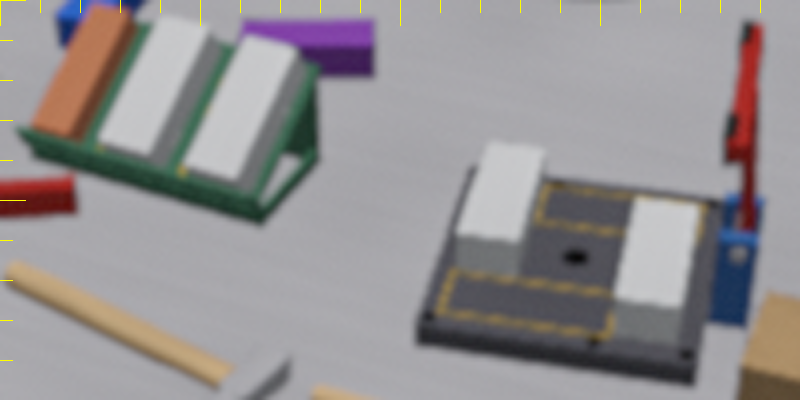

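The crops show the slab and rack clearly. In the top crop the slab corners are at UL (72,64) and UR (291,38), the hole is at (192,156), and the rack bars' top faces are at about (507,155), (599,163) and (686,180 copper). I'll refine the poses with a sub-pixel edge fit over both cameras.

```bash
cat > fit.py <<'E'
from h import *
from scipy.optimize import least_squares
from scipy.ndimage import map_coordinates
def box(l,w,z,cx=0,cy=0): return np.array([[cx-l/2,cy-w/2,z],[cx+l/2,cy-w/2,z],[cx+l/2,cy+w/2,z],[cx-l/2,cy+w/2,z]],float)
def edges(poly): return [(poly[i],poly[(i+1)%4]) for i in range(4)]
def fit(ims,segs,pose,p0,its=12,w=3.5):
    # segs: object-frame segments; pose(p)->(R,t)
    p=np.array(p0,float); t=np.linspace(.08,.92,15)[:,None]; P=np.vstack([a+(b-a)*t for a,b in segs]); D=np.vstack([np.repeat((b-a)[None]*.01,15,0) for a,b in segs])
    for k in range(its):
        ww=w if k<its//2 else 2.; tg={}
        Rm,T=pose(p)
        for n,g in ims.items():
            q=proj(n,P@Rm.T+T); d=proj(n,(P+D)@Rm.T+T)-q; nn=np.c_[-d[:,1],d[:,0]]; nn/=np.linalg.norm(nn,axis=1)[:,None]
            s=np.arange(-ww,ww+.01,.1); X=q[:,None]+nn[:,None]*s[:,None]
            pr=map_coordinates(g,[X[...,1],X[...,0]],order=1,mode='nearest'); gr=np.abs(np.gradient(pr,axis=1))
            j=gr.argmax(1); tg[n]=(q+nn*s[j][:,None],nn,gr.max(1)>.7)
        def res(p):
            Rm,T=pose(p); return np.concatenate([((proj(n,P@Rm.T+T)-a)*nn).sum(1)*ok for n,(a,nn,ok) in tg.items()])
        p=least_squares(res,p,loss='soft_l1',f_scale=.3,x_scale=np.where(np.abs(p)>2,10,.1)).x
    return p,np.sqrt(np.median(res(p)**2))
def images(names=("top","scene")):
    return {n:cv2.GaussianBlur(manip.camera(n).astype(np.float32).mean(2),(0,0),.7) for n in names}
zR=lambda y:R.from_euler('z',y).as_matrix()
slabpose=lambda p:(zR(p[2]),np.array([p[0],p[1],0]))
barpose=lambda p:(zR(p[3])@R.from_euler('y',np.pi/6).as_matrix(),np.array(p[:3]))
slabsegs=edges(box(130,50,65,-26.5,-66.5))+edges(box(130,50,65,26.5,66.5))
E
python3 - <<'E'
from fit import *
f=lambda x,y:[(x+.5)/3-.5+150,(y+.5)/3-.5+170]
b=back("top",[f(72,64),f(291,38),f(192,156)],25)[:,:2]; d=b[0]-b[1]; p0=[*b[2],np.arctan2(-d[0],d[1])]
print("slab0",p0)
ims=images()
for c in(("top",),("scene",),("top","scene")): print("slab",c,fit({n:ims[n] for n in c},slabsegs,slabpose,p0))
slab=fit(ims,slabsegs,slabpose,p0)[0]
L=[]; segs=edges(box(130,50,40)); cs=edges(box(130,40,30))
for px,sg,w,h in((f(507,155),segs,50,40),(f(599,163),segs,50,40),(f(686,180),cs,40,30)):
    c=back("top",px,108)[0]; q=c-np.array([.5,0,.866])*h
    for yy in (-.05,):
        p,r=fit(ims,sg,barpose,[*q,yy],its=16); print("bar",q,p,r)
        pt,r=fit({"top":ims["top"]},sg,lambda v:barpose([v[0],v[1],p[2],v[2]]),[p[0],p[1],p[3]]);print("  top only",pt,r)
    Rm,T=barpose(p);L.append(box(130,w,h)@Rm.T+T)
Rm,T=slabpose(slab)
for bx in(box(220,220,25),box(130,50,65,-26.5,-66.5),box(130,50,65,26.5,66.5),box(50,130,25,66.5,-26.5),box(50,130,25,-66.5,26.5)):L.append(bx@Rm.T+T)
crop("top",150,170,250,110,3,"pics/t2.png",L);crop("scene",190,160,200,100,4,"pics/s2.png",L)
a,b_=cv2.imread("pics/t2.png"),cv2.imread("pics/s2.png");b_=cv2.resize(b_[:280],(800,280))
cv2.imwrite("pics/ov.png",np.vstack([cv2.copyMakeBorder(a[:320],0,0,0,50,0),b_]))
E
```

```text
slab0 [np.float64(561.2763460277511), np.float64(179.17785160986546), np.float64(0.16967176545325122)]
slab ('top',) (array([5.60817984e+02, 1.78629356e+02, 1.80183308e-01]), np.float64(0.18521758133994856))
slab ('scene',) (array([5.63550670e+02, 1.80420950e+02, 1.81055034e-01]), np.float64(0.3027566274906554))
slab ('top', 'scene') (array([5.60972010e+02, 1.79071336e+02, 1.79516887e-01]), np.float64(0.2978662911641146))
bar [ 539.06976581 -121.28160525   73.36      ] [ 5.43667283e+02 -1.21556772e+02  6.13268880e+01 -3.89871383e-02] 0.3011050684917683
  top only [ 5.43640537e+02 -1.21673501e+02 -4.10356885e-02] 0.2262519491564938
bar [ 535.50134687 -206.05790296   73.36      ] [ 5.40410688e+02 -2.07222037e+02  6.08699656e+01 -3.59465443e-02] 0.21006821361233094Traceback (most recent call last):
  File "<stdin>", line 13, in <module>
  File "fit.py", line 19, in fit
    p=least_squares(res,p,loss='soft_l1',f_scale=.3,x_scale=np.where(np.abs(p)>2,10,.1)).x
      ~~~~~~~~~~~~~^^^^^^^^^^^^^^^^^^^^^^^^^^^^^^^^^^^^^^^^^^^^^^^^^^^^^^^^^^^^^^^^^^^^^
    return func(*args, **kwargs)
    resu
[... 1124 characters left out ...]
  ^^^^^^^
    f = np.atleast_1d(self.fun(x, *self.args, **self.kwargs))
                      ~~~~~~~~^^^^^^^^^^^^^^^^^^^^^^^^^^^^^^
    return np.atleast_1d(self.fun(x))
                         ~~~~~~~~^^^
    return self.f(x, *self.args, **self.kwargs)
           ~~~~~~^^^^^^^^^^^^^^^^^^^^^^^^^^^^^^
  File "fit.py", line 18, in res
    Rm,T=pose(p); return np.concatenate([((proj(n,P@Rm.T+T)-a)*nn).sum(1)*ok for n,(a,nn,ok) in tg.items()])
                                           ~~~~^^^^^^^^^^^^
  File "h.py", line 5, in proj
    c=manip.camera_info(n); p=(np.atleast_2d(P)-c["position"])@R.from_euler('xyz',c["rotation"]).as_matrix()
ValueError: time passes only in moves, steps and waits
```

```bash
sed -i 's/^def proj/C={n:manip.camera_info(n) for n in ("top","scene")}\ndef proj/; s/c=manip.camera_info(n)/c=C[n]/' h.py
python3 - <<'E'
from fit import *
f=lambda x,y:[(x+.5)/3-.5+150,(y+.5)/3-.5+170]
ims=images()
slab=fit(ims,slabsegs,slabpose,[561,179,.18])[0];print("slab",slab)
L=[]; segs=edges(box(130,50,40)); cs=edges(box(130,40,30))
for q,sg,w,h in(([543.7,-121.6,61.3,-.04],segs,50,40),([540.4,-207.2,60.9,-.04],segs,50,40),([537,-289,61,-.04],cs,40,30)):
    p,r=fit(ims,sg,barpose,q,its=16); print("bar",p,r)
    pt,r=fit({"top":ims["top"]},sg,lambda v:barpose([v[0],v[1],p[2],v[2]]),[p[0],p[1],p[3]]);print("  top only",pt,r)
    pt,r=fit({"scene":ims["scene"]},sg,lambda v:barpose([v[0],v[1],p[2],v[2]]),[p[0],p[1],p[3]]);print("  scene only",pt,r)
    Rm,T=barpose(p);L.append(box(130,w,h)@Rm.T+T)
Rm,T=slabpose(slab)
for bx in(box(220,220,25),box(130,50,65,-26.5,-66.5),box(130,50,65,26.5,66.5),box(50,130,25,66.5,-26.5),box(50,130,25,-66.5,26.5)):L.append(bx@Rm.T+T)
for th in(1.4,1.6,1.85):
    e=np.array([[-85*s,128-128*np.cos(th)+0*np.sin(th),75+128*np.sin(th)] for s in(-1,1)]);print(th,proj("top",e@Rm.T+T).round(1).tolist(),proj("scene",e@Rm.T+T).round(1).tolist())
crop("top",150,170,250,110,3,"pics/t2.png",L);crop("scene",190,160,200,100,4,"pics/s2.png",L)
a,b_=cv2.imread("pics/t2.png"),cv2.imread("pics/s2.png")
cv2.imwrite("pics/ov.png",np.vstack([cv2.copyMakeBorder(a[:290],0,0,0,50,0),b_[:310]]))
E
```

```text
slab [5.60963991e+02 1.79033851e+02 1.78614780e-01]
bar [ 5.43707163e+02 -1.21596845e+02  6.12464446e+01 -3.93737102e-02] 0.30065189604347775
  top only [ 5.43702777e+02 -1.21811557e+02 -3.78487694e-02] 0.2531849225681721
  scene only [ 5.43766746e+02 -1.21112144e+02 -3.19378595e-02] 0.3012363354637931
bar [ 5.40511094e+02 -2.07181908e+02  6.09213002e+01 -3.35922783e-02] 0.2092672772147921
  top only [ 5.40475782e+02 -2.07122859e+02 -3.50744033e-02] 0.20071415538122084
  scene only [ 5.40551800e+02 -2.07417394e+02 -3.01637307e-02] 0.30445004181363805
bar [ 5.37323202e+02 -2.88752782e+02  6.20544625e+01 -2.15992917e-02] 0.3070636129495358
  top only [ 5.37813836e+02 -2.89881170e+02 -1.44818620e-02] 0.19999041508961973
  scene only [ 5.36977140e+02 -2.87942215e+02 -8.74989496e-03] 0.30682157467251203
1.4 [[162.1, 181.9], [167.8, 245.5]] [[369.4, 198.0], [374.5, 167.7]]
1.6 [[152.3, 183.0], [157.7, 246.7]] [[378.7, 198.6], [382.9, 168.1]]
1.85 [[140.7, 185.0], [145.8, 248.6]] [[389.9, 201.5], [393.2, 170.6]]
```

View pics/ov.png

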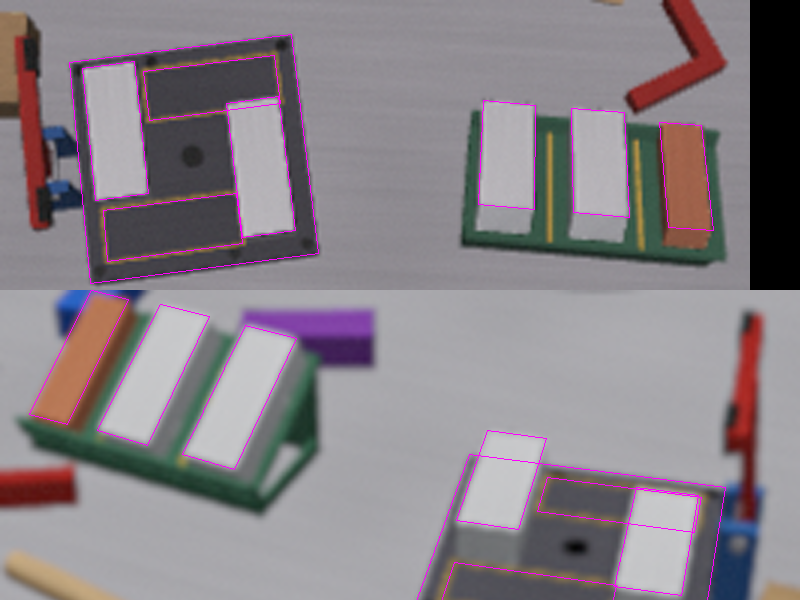

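The overlay matches the bars, the slab and the outlines. Slab pose is (561, 179), yaw 0.179. The silver bars are at (543.7, −121.7, 61) and (540.5, −207.2, 61), tilted 30°, and both agree with the rack geometry. Next I'll plan the moves.

```bash
cat > plan.py <<'E'
from h import *
import sys
S=np.array([561,179,0.]);sy=.179
def pick(i,off,up):
    o,y=((np.array([543.7,-121.7,61.2]),-.037),(np.array([540.5,-207.2,60.9]),-.035))[i-1]
    B=R.from_euler('ZY',[y,np.pi/6]); return o+B.apply([off,0,up]), B*R.from_euler('x',np.pi)
def place(x,y,z,yaw=np.pi/2):
    B=R.from_euler('z',sy); return S+B.apply([x,y,z]), R.from_euler('z',sy+yaw)*R.from_euler('x',np.pi)
def go(goal,n,frm=None):
    if frm is None:
        s=manip.read_state(); frm=(s["eef_pos"],R.from_euler('xyz',s["eef_rot"]))
    d=goal[0]-frm[0]; r=(goal[1]*frm[1].inv()).as_rotvec(degrees=True)
    print("total",r.round(2),d.round(1),"per row/%d"%n,(r/n).round(2),(d/n).round(2)); return goal
E
python3 - <<'E'
from plan import *
g=go(pick(1,8,120),12); go(pick(1,8,8),6,g)
a=pick(1,8,110);go(a,5,pick(1,8,8));go(place(66.5,-18.5,170),14,a);go(place(66.5,-18.5,36),1,place(66.5,-18.5,170))
E
```

```text
total [ -4.28  29.85 -20.08] [436.7 397.6 -44.3] per row/12 [-0.36  2.49 -1.67] [36.39 33.13 -3.69]
total [0. 0. 0.] [-56.    2.1 -97. ] per row/6 [0. 0. 0.] [ -9.33   0.35 -16.17]
total [0. 0. 0.] [51.  -1.9 88.3] per row/5 [0. 0. 0.] [10.19 -0.38 17.67]
total [ 25.91 -22.47  99.75] [ 24.1 296.6  17.5] per row/14 [ 1.85 -1.61  7.13] [ 1.72 21.19  1.25]
total [0. 0. 0.] [   0.    0. -134.] per row/1 [0. 0. 0.] [   0.    0. -134.]
```

>>> servo_tool(
  rows=[
    [-0.36, 2.49, -1.67, 36.4, 33.1, -3.7, 0.22],
    [-0.36, 2.49, -1.67, 36.4, 33.1, -3.7, 0.22],
    [-0.36, 2.49, -1.67, 36.4, 33.1, -3.7, 0.22],
    [-0.36, 2.49, -1.67, 36.4, 33.1, -3.7, 0.22],
    [-0.36, 2.49, -1.67, 36.4, 33.1, -3.7, 0.22],
    [-0.36, 2.49, -1.67, 36.4, 33.1, -3.7, 0.22],
    [-0.36, 2.49, -1.67, 36.4, 33.1, -3.7, 0.22],
    [-0.36, 2.49, -1.67, 36.4, 33.1, -3.7, 0.22],
    [-0.36, 2.49, -1.67, 36.4, 33.1, -3.7, 0.22],
    [-0.36, 2.49, -1.67, 36.4, 33.1, -3.7, 0.22],
    [-0.36, 2.49, -1.67, 36.4, 33.1, -3.7, 0.22],
    [-0.36, 2.49, -1.67, 36.4, 33.1, -3.7, 0.22],
    [0, 0, 0, 0, 0, 0, 0.22],
    [0, 0, 0, 0, 0, 0, 0.22],
  ],
  grip_force=40,
)

```text
clock: 2.25
eef_pos: [610.5, -124.9, 160.8]
eef_rot: [3.141, 0.524, -0.036]
wrist_force: [-1.1, 0.0, 0.5]
finger_gap: 73.6
finger_force: 0.0
```

```bash
python3 - <<'E'
from plan import *
go(pick(1,8,120),1);go(pick(1,8,8),6);s=manip.read_state();print(s["joints"].round(2),s["finger_gap"])
E
```

```text
total [ 0.02 -0.04 -0.06] [0.1 0.7 0.3] per row/1 [ 0.02 -0.04 -0.06] [0.07 0.72 0.29]
total [ 0.02 -0.04 -0.06] [-55.9   2.8 -96.7] per row/6 [ 0.   -0.01 -0.01] [ -9.31   0.47 -16.12]
[-0.22  0.85  0.86 -0.1   1.94  1.37] 73.56826986019786
```

>>> servo_tool(
  rows=[
    [0, 0, 0, -9.3, 0.5, -16.1, 0.22],
    [0, 0, 0, -9.3, 0.5, -16.1, 0.22],
    [0, 0, 0, -9.3, 0.5, -16.1, 0.22],
    [0, 0, 0, -9.3, 0.5, -16.1, 0.22],
    [0, 0, 0, -9.3, 0.5, -16.1, 0.22],
    [0, 0, 0, -9.3, 0.3, -16.1, 0.22],
    [0, 0, 0, 0, 0, 0, 0.22],
    [0, 0, 0, 0, 0, 0, 0.6],
    [0, 0, 0, 0, 0, 0, 0.6],
    [0, 0, 0, 0, 0, 0, 0.6],
    [0, 0, 0, 0, 0, 0, 0.6],
    [0, 0, 0, 0, 0, 0, 0.6],
  ],
  grip_force=45,
)

```text
clock: 3.75
eef_pos: [555.3, -122.1, 65.1]
eef_rot: [3.14, 0.523, -0.037]
wrist_force: [1.6, -3.9, 5.9]
finger_gap: 49.8
finger_force: 45.0
```

>>> servo_tool(
  rows=[
    [0, 0, 0, 5, 0, 8.7, 0.6],
    [0, 0, 0, 10, 0, 17.3, 0.6],
    [0, 0, 0, 10, -0.5, 17.3, 0.6],
    [0, 0, 0, 10, -0.5, 17.3, 0.6],
    [0, 0, 0, 10, -0.5, 17.3, 0.6],
    [0, 0, 0, 6, -0.4, 10.4, 0.6],
    [0, 0, 0, 0, 0, 0, 0.6],
  ],
)

```text
clock: 4.62
eef_pos: [606.4, -123.4, 152.7]
eef_rot: [3.142, 0.523, -0.036]
wrist_force: [-0.7, 0.5, -6.7]
finger_gap: 49.7
finger_force: 45.0
```

```bash
python3 - <<'E'
from plan import *
go(place(66.5,-18.5,170),14);s=manip.read_state();print(s["joints"].round(2),s["finger_gap"],s["wrist_force"],s["eef_pos"])
E
```

```text
total [ 25.92 -22.44  99.68] [ 23.3 296.   17.3] per row/14 [ 1.85 -1.6   7.12] [ 1.67 21.14  1.23]
[-0.22  0.85  0.89 -0.1   1.92  1.38] 49.65320828447182 [-0.69868162  0.5022162  -6.73501186] [ 606.39777996 -123.37291787  152.71424479]
```

>>> servo_tool(
  rows=[
    [1.85, -1.6, 7.12, 1.7, 21.1, 1.2, 0.6],
    [1.85, -1.6, 7.12, 1.7, 21.1, 1.2, 0.6],
    [1.85, -1.6, 7.12, 1.7, 21.1, 1.2, 0.6],
    [1.85, -1.6, 7.12, 1.7, 21.1, 1.2, 0.6],
    [1.85, -1.6, 7.12, 1.7, 21.1, 1.2, 0.6],
    [1.85, -1.6, 7.12, 1.7, 21.1, 1.2, 0.6],
    [1.85, -1.6, 7.12, 1.7, 21.1, 1.2, 0.6],
    [1.85, -1.6, 7.12, 1.7, 21.1, 1.2, 0.6],
    [1.85, -1.6, 7.12, 1.7, 21.1, 1.2, 0.6],
    [1.85, -1.6, 7.12, 1.7, 21.1, 1.2, 0.6],
    [1.85, -1.6, 7.12, 1.7, 21.1, 1.2, 0.6],
    [1.85, -1.6, 7.12, 1.7, 21.1, 1.2, 0.6],
    [1.85, -1.6, 7.12, 1.7, 21.1, 1.2, 0.6],
    [1.85, -1.6, 7.12, 1.7, 21.1, 1.2, 0.6],
    [0, 0, 0, 0, 0, 0, 0.6],
    [0, 0, 0, 0, 0, 0, 0.6],
  ],
)

```text
clock: 6.62
eef_pos: [629.3, 171.1, 168.9]
eef_rot: [-3.139, 0.002, 1.747]
wrist_force: [-0.3, -0.5, -7.3]
finger_gap: 49.5
finger_force: 45.0
```

```bash
cat > see.py <<'E'
# measure a held/laid level bar by edge fit in both cameras; args x y z(underside) in slab
from fit import *
from plan import S,sy
def see(gx,gy,z,free=True):
    ims=images(); sg=edges(box(50,130,40)); B=zR(sy)
    def rep(tag,p):
        d=B.T@(np.array([p[0],p[1],0])-S); print(tag,"slab xy",d[:2].round(2),"z",np.round(p[2],1),"dyaw",round(p[3]-sy,4))
    t=S+B@np.array([gx,gy,z])
    p,r=fit(ims,sg,lambda p:(zR(p[3]),np.array(p[:3])),[*t,sy],its=16); rep("both r%.2f"%r,p)
    for n in ims:
        q,r=fit({n:ims[n]},sg,lambda v:(zR(v[2]),np.array([v[0],v[1],z])),[t[0],t[1],sy],its=16); rep(n+" r%.2f"%r,[q[0],q[1],z,q[2]])
    print("slab now",[fit({n:ims[n]},slabsegs,slabpose,[561,179,.179])[0].round(3).tolist() for n in ims],fit(ims,slabsegs,slabpose,[561,179,.179])[0].round(3))
    return p
E
python3 - <<'E'
from see import *
from plan import *
go(place(66.5,-18.5,170),1);s=manip.read_state();print(s["eef_pos"],s["eef_rot"])
see(66.5,-26.5,162)
crop("top",140,120,200,150,4,"pics/h1.png",[box(220,220,25)@zR(sy).T+S])
E
```

```text
total [ 0.13 -0.11  0.17] [0.4 1.5 1.1] per row/1 [ 0.13 -0.11  0.17] [0.4  1.49 1.13]
[629.32860591 171.14667751 168.867509  ] [-3.13929300e+00  1.96514252e-03  1.74686768e+00]
both r0.60 slab xy [ 73.39 -26.82] z 163.5 dyaw -0.1003
top r0.59 slab xy [ 74.93 -27.43] z 162 dyaw -0.1625
scene r0.31 slab xy [ 69.88 -26.92] z 162 dyaw -0.0117
slab now [[561.144, 178.911, 0.174], [562.851, 180.436, 0.173]] [5.61255e+02 1.79564e+02 1.71000e-01]
```

View pics/h1.png

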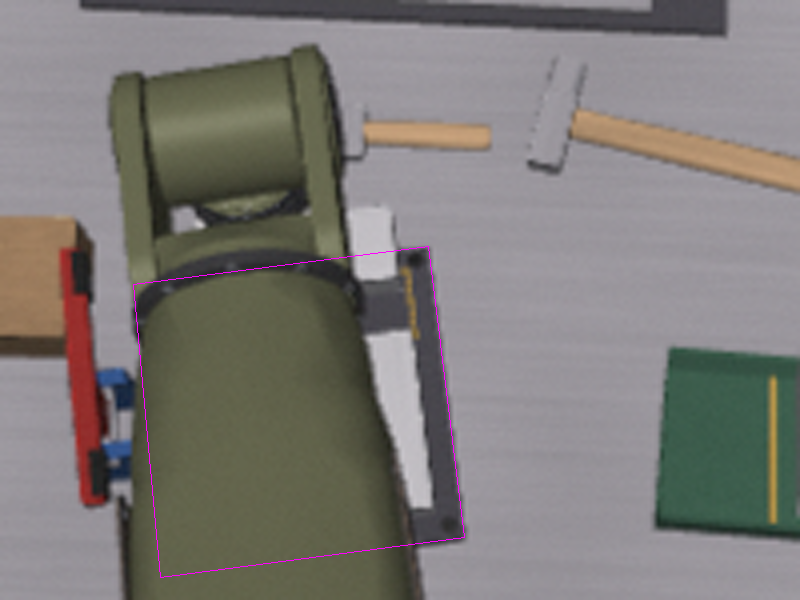

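The arm hides most of the slab from the top camera. The TCP is about 1.5 mm short of the target, so I'll correct that, lower to just above the laid bars and measure again in the scene camera.

>>> servo_tool(
  rows=[
    [0.13, -0.11, 0.17, 0.4, 1.5, -18, 0.6],
    [0, 0, 0, 0, 0, -24, 0.6],
    [0, 0, 0, 0, 0, -24, 0.6],
    [0, 0, 0, 0, 0, -20, 0.6],
    [0, 0, 0, 0, 0, -6, 0.6],
    [0, 0, 0, 0, 0, 0, 0.6],
    [0, 0, 0, 0, 0, 0, 0.6],
  ],
)

```text
clock: 7.65
eef_pos: [630.6, 173.3, 78.5]
eef_rot: [3.138, -0.001, 1.752]
wrist_force: [1.0, 0.4, -6.9]
finger_gap: 49.5
finger_force: 45.0
```

```bash
python3 - <<'E'
from see import *
from plan import *
go(place(66.5,-18.5,36),1);s=manip.read_state();z=s["eef_pos"][2]-8;print(z)
p=see(66.5,-26.5,z)
B=zR(sy); L=[box(50,130,z+40,66.5,-26.5)@B.T+S]+[b@B.T+S for b in(box(130,50,65,-26.5,-66.5),box(130,50,65,26.5,66.5))]
crop("scene",270,160,130,100,6,"pics/h2.png",L)
E
```

```text
total [-0.07  0.2  -0.13] [ -0.9  -0.7 -42.5] per row/1 [-0.07  0.2  -0.13] [ -0.89  -0.69 -42.54]
70.54371767890662
both r0.27 slab xy [ 64.83 -23.98] z 66.5 dyaw 0.029
top r0.02 slab xy [ 63.7  -24.31] z 70.5 dyaw 0.0343
scene r0.68 slab xy [ 70.12 -22.7 ] z 70.5 dyaw 0.0199
slab now [[553.833, 182.833, 0.257], [559.45, 181.692, 0.141]] [5.60460e+02 1.80358e+02 1.60000e-01]
```

View pics/h2.png

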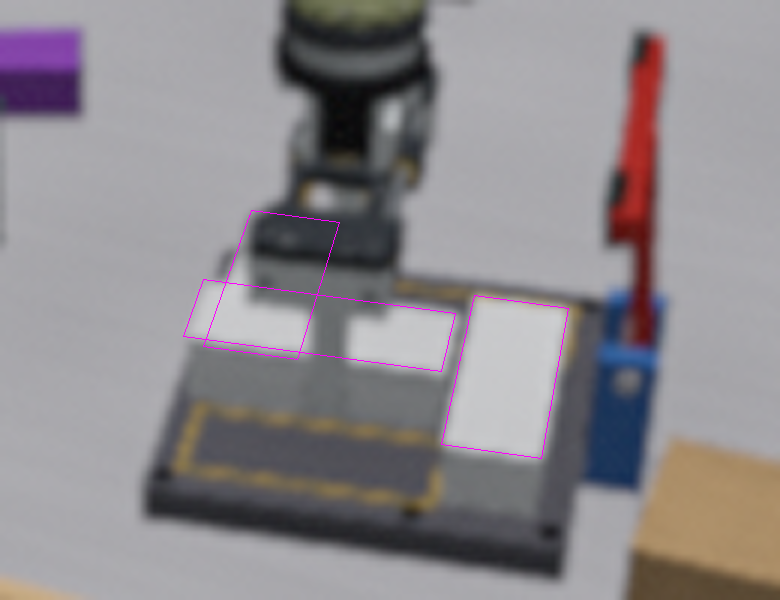

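```bash
cat > rel.py <<'E'
from fit import *
from plan import S,sy
def rel(z,gx,gy,yaw,fx=1,n="scene"):
    ims=images((n,)); B=zR(sy); b=box(50,130,40)
    e=edges(b); sg=[e[1],e[0],e[2]] if fx else e  # +x long edge, -y end, +y end
    out=[]
    t=S+B@np.array([gx,gy,z]); p,r=fit(ims,sg,lambda v:(zR(yaw),np.array([v[0],v[1],z])),t[:2],its=16)
    l=edges(box(130,50,65,26.5,66.5)); q,r2=fit(ims,l,lambda v:(B,np.array([v[0],v[1],0])),S[:2],its=16)
    l=(B.T@np.r_[p-q,0])[:2]; print("bar rel to laid_2-based slab:",l.round(2),"res",r.round(2),r2.round(2),"slab bias",(q-S[:2]).round(2)); return l
E
python3 - <<'E'
from rel import *
s=manip.read_state();z=s["eef_pos"][2]-8
print(s["eef_pos"],s["eef_rot"])
for dz in(-2,0,2): rel(z+dz,66.5,-26.5,s["eef_rot"][2]-np.pi/2)
print("kin",zR(sy).T@(s["eef_pos"]-S)-[0,8,0])
E
```

```text
[630.43538729 173.3229402   78.24516956] [ 3.13842157e+00 -5.76156901e-04  1.75221817e+00]
bar rel to laid_2-based slab: [ 64.97 -23.91] res 0.67 0.4 slab bias [1.83 1.68]
bar rel to laid_2-based slab: [ 67.82 -23.59] res 0.6 0.39 slab bias [1.61 1.57]
bar rel to laid_2-based slab: [ 70.29 -22.87] res 0.7 0.38 slab bias [1.93 1.62]
kin [ 67.31518892 -25.94902104  78.24516956]
```

```bash
python3 - <<'E'
from rel import *
g=images(("scene",))["scene"]; B=zR(sy); k=np.array([67.3,-25.9]);z=70.3
def prof(P): 
    q=proj("scene",P@B.T+S+[1.6,1.6,0]); return map_coordinates(g,[q[:,1],q[:,0]],order=1).round(0).astype(int)
t=np.arange(-12,13,2.)
for sgn in(-1,1):
  for x in(10,17): print("end",sgn,"x",x,prof(np.array([[k[0]+x,k[1]+sgn*65+a,z+40] for a in t])))
for y in(-45,-30,30,45): print("front y",y,prof(np.array([[k[0]+25+a,k[1]+y,z+40] for a in t])))
for sgn in(-1,1): print("laid2 side",sgn,prof(np.array([[60,66.5+sgn*25+a,65] for a in t])))
print("laid2 end",prof(np.array([[91.5+a,66.5,65] for a in t])))
E
```

```text
end -1 x 10 [171 171 171 172 174 178 184 190 195 199 200 201 201]
end -1 x 17 [171 171 171 172 173 176 179 184 188 191 193 194 194]
end 1 x 10 [198 199 199 197 192 178 163 147 149 159 177 190 197]
end 1 x 17 [191 191 192 192 186 175 159 147 146 158 176 189 198]
front y -45 [201 199 195 191 183 173 163 151 140 132 126 121 119]
front y -30 [199 197 193 187 180 169 158 148 138 128 124 120 118]
front y 30 [198 195 192 184 176 166 154 142 133 125 119 116 114]
front y 45 [198 196 193 189 179 168 157 144 132 125 118 115 115]
laid2 side -1 [115 114 115 118 132 150 171 185 196 199 199 199 198]
laid2 side 1 [198 199 198 194 186 167 144 118 100  89  85  85  84]
laid2 end [198 196 193 189 180 171 160 148 137 129 122 118 116]
```

In the scene crop the held bar's front edge, at (205–440, 350–370), and its ends match the kinematics to within about 1 mm. I'll correct by slab (−0.8, −1.1) mm and lower it.

>>> servo_tool(
  rows=[
    [-0.07, 0.2, -0.08, -0.6, -1.2, 0, 0.6],
    [0, 0, 0, 0, 0, -10, 0.6],
    [0, 0, 0, 0, 0, -12, 0.6],
    [0, 0, 0, 0, 0, -12, 0.6],
    [0, 0, 0, 0, 0, -6, 0.6],
    [0, 0, 0, 0, 0, -1, 0.6],
    [0, 0, 0, 0, 0, 0, 0.6],
    [0, 0, 0, 0, 0, 0, 0.6],
  ],
)

```text
clock: 9.0
eef_pos: [629.8, 172.1, 37.0]
eef_rot: [-3.141, 0.0, 1.751]
wrist_force: [-0.3, 0.3, -6.7]
finger_gap: 49.7
finger_force: 45.0
```

```bash
python3 - <<'E'
from plan import *
s=manip.read_state();print(s["eef_pos"],s["eef_rot"],s["wrist_force"]);go(place(66.5,-18.5,34),1)
E
```

```text
[629.80543902 172.09206445  37.03000169] [-3.14083208e+00  4.89053649e-05  1.75081538e+00] [-0.31307908  0.27851482 -6.66929157]
total [ 0.01 -0.04 -0.06] [-0.1  0.5 -3. ] per row/1 [ 0.01 -0.04 -0.06] [-0.07  0.54 -3.03]
```

>>> servo_tool(
  rows=[
    [0, 0, 0, 0, 0, -1, 0.6],
    [0, 0, 0, 0, 0, -1, 0.6],
    [0, 0, 0, 0, 0, -0.5, 0.6],
    [0, 0, 0, 0, 0, 0, 0.6],
  ],
)

```text
clock: 9.5
eef_pos: [629.5, 172.0, 34.0]
eef_rot: [-3.14, 0.0, 1.751]
wrist_force: [-0.8, -0.2, -7.1]
finger_gap: 50.0
finger_force: 45.0
```

>>> servo_tool(
  rows=[
    [0, 0, 0, 0, 0, -0.5, 0.6],
    [0, 0, 0, 0, 0, -0.5, 0.6],
    [0, 0, 0, 0, 0, 0, 0.6],
  ],
)

```text
clock: 9.88
eef_pos: [629.5, 172.0, 33.0]
eef_rot: [-3.14, 0.0, 1.751]
wrist_force: [-0.4, 0.3, -7.3]
finger_gap: 50.0
finger_force: 45.0
```

>>> servo_tool(
  rows=[
    [0, 0, 0, 0, 0, -0.5, 0.6],
    [0, 0, 0, 0, 0, -0.5, 0.6],
    [0, 0, 0, 0, 0, 0, 0.6],
  ],
)

```text
clock: 10.25
eef_pos: [629.6, 172.0, 32.4]
eef_rot: [-3.14, 0.0, 1.751]
wrist_force: [-2.7, -1.0, -0.7]
finger_gap: 49.6
finger_force: 45.0
```

Force shows contact at z 32.4. I'll check the lateral position before releasing, now that the height is known.

```bash
cat > pf.py <<'E'
from rel import *
def pf(k,z=25,bias=(1.6,1.6),n="scene"):
    g=images((n,))[n]; B=zR(sy); t=np.arange(-10,11,1.)
    def prof(P):
        q=proj(n,P@B.T+S+[*bias,0]); v=map_coordinates(g,[q[:,1],q[:,0]],order=1); d=np.abs(np.gradient(v)); w=d**2; return "edge %.1f"%((w*t).sum()/w.sum()),v[::2].round(0).astype(int)
    for sgn in(-1,1): print("y end",sgn,prof(np.array([[k[0]+13,k[1]+sgn*65+a,z+40] for a in t])))
    for y in(-45,-30,35,50):print("front",y,prof(np.array([[k[0]+25+a,k[1]+y,z+40] for a in t])))
    for y in(-45,-30,35,50):print("back",y,prof(np.array([[k[0]-25+a,k[1]+y,z+40] for a in t])))
    for sgn in(-1,1): print("laid2 side",sgn,prof(np.array([[50,66.5+sgn*25+a,65] for a in t])))
    print("laid2 end",prof(np.array([[91.5+a,66.5,65] for a in t])))
E
python3 - <<'E'
from pf import *
pf([66.5,-26.5])
s=manip.read_state();print("kin",zR(sy).T@(s["eef_pos"]-S)-[0,8,0])
E
```

```text
y end -1 ('edge -1.9', array([150, 135, 124, 124, 137, 158, 176, 190, 197, 199, 200]))
y end 1 ('edge 0.9', array([198, 197, 195, 189, 183, 176, 178, 184, 191, 195, 197]))
front -45 ('edge -0.0', array([197, 193, 187, 180, 169, 158, 147, 138, 128, 123, 120]))
front -30 ('edge -0.4', array([196, 193, 186, 177, 167, 155, 143, 134, 127, 120, 119]))
front 35 ('edge -0.1', array([195, 192, 186, 177, 168, 155, 143, 133, 125, 118, 116]))
front 50 ('edge 0.5', array([197, 194, 190, 181, 171, 160, 147, 134, 126, 119, 115]))
back -45 ('edge 0.2', array([131, 136, 140, 146, 151, 157, 163, 169, 175, 180, 184]))
back -30 ('edge 5.5', array([ 99, 101, 101, 100,  98,  97,  95,  96,  98, 102, 109]))
back 35 ('edge -3.8', array([104, 113, 127, 141, 153, 165, 175, 180, 185, 188, 189]))
back 50 ('edge -4.1', array([104, 117, 130, 146, 162, 173, 182, 191, 194, 196, 198]))
laid2 side -1 ('edge -2.3', array([194, 189, 183, 176, 177, 182, 189, 195, 198, 199, 199]))
laid2 side 1 ('edge 0.1', array([199, 199, 194, 183, 167, 143, 120,  99,  90,  86,  85]))
laid2 end ('edge 0.5', array([196, 193, 189, 180, 171, 160, 148, 136, 129, 121, 118]))
kin [ 66.275574   -27.03838684  32.41524843]
```

The position is within about 1 mm, so I'll release and retreat, taking the return route over bar 2.

>>> servo_tool(
  rows=[
    [0, 0, 0, 0, 0, 0, 0.22],
    [0, 0, 0, 0, 0, 0, 0.22],
    [0, 0, 0, 0, 0, 0, 0.22],
    [0, 0, 0, 0, 0, 0, 0.22],
    [0, 0, 0, 0, 0, 20, 0.22],
    [0, 0, 0, 0, 0, 40, 0.22],
    [0, 0, 0, 0, 0, 50, 0.22],
    [0, 0, 0, 0, 0, 40, 0.22],
  ],
)

```text
clock: 11.3
eef_pos: [629.7, 172.1, 186.0]
eef_rot: [3.14, -0.0, 1.751]
wrist_force: [0.1, 0.9, 0.8]
finger_gap: 73.3
finger_force: 0.0
```

```bash
python3 - <<'E'
from plan import *
go(pick(2,-8,120),15)
E
```

```text
total [-25.9   22.49 -99.71] [ -36.2 -381.2  -17.1] per row/15 [-1.73  1.5  -6.65] [ -2.41 -25.41  -1.14]
```

>>> servo_tool(
  rows=[
    [-1.73, 1.5, -6.65, -2.4, -25.4, -1.1, 0.22],
    [-1.73, 1.5, -6.65, -2.4, -25.4, -1.1, 0.22],
    [-1.73, 1.5, -6.65, -2.4, -25.4, -1.1, 0.22],
    [-1.73, 1.5, -6.65, -2.4, -25.4, -1.1, 0.22],
    [-1.73, 1.5, -6.65, -2.4, -25.4, -1.1, 0.22],
    [-1.73, 1.5, -6.65, -2.4, -25.4, -1.1, 0.22],
    [-1.73, 1.5, -6.65, -2.4, -25.4, -1.1, 0.22],
    [-1.73, 1.5, -6.65, -2.4, -25.4, -1.1, 0.22],
    [-1.73, 1.5, -6.65, -2.4, -25.4, -1.1, 0.22],
    [-1.73, 1.5, -6.65, -2.4, -25.4, -1.1, 0.22],
    [-1.73, 1.5, -6.65, -2.4, -25.4, -1.1, 0.22],
    [-1.73, 1.5, -6.65, -2.4, -25.4, -1.1, 0.22],
    [-1.73, 1.5, -6.65, -2.4, -25.4, -1.1, 0.22],
    [-1.73, 1.5, -6.65, -2.4, -25.4, -1.1, 0.22],
    [-1.73, 1.5, -6.65, -2.4, -25.4, -1.1, 0.22],
    [0, 0, 0, 0, 0, 0, 0.22],
    [0, 0, 0, 0, 0, 0, 0.22],
  ],
)

```text
clock: 13.42
eef_pos: [593.8, -208.4, 166.4]
eef_rot: [-3.139, 0.523, -0.034]
wrist_force: [0.2, 0.1, 0.0]
finger_gap: 73.1
finger_force: 0.0
```

```bash
python3 - <<'E'
from plan import *
from see import *
go(pick(2,-8,120),1);go(pick(2,-8,7.5),6)
see(66.5,-26.5,25)
E
```

```text
total [-0.12  0.04  0.01] [-0.2 -0.7  2.4] per row/1 [-0.12  0.04  0.01] [-0.23 -0.71  2.38]
total [-0.12  0.04  0.01] [-56.4   1.3 -95. ] per row/6 [-0.02  0.01  0.  ] [ -9.41   0.21 -15.84]
both r0.30 slab xy [ 65.45 -25.58] z 22.9 dyaw -0.0089
top r0.20 slab xy [ 64.83 -25.84] z 25 dyaw -0.0099
scene r0.37 slab xy [ 68.06 -24.71] z 25 dyaw -0.005
slab now [[560.624, 178.447, 0.178], [561.971, 180.364, 0.171]] [5.60860e+02 1.79057e+02 1.78000e-01]
```

Bar 1 is laid about 1 mm from target and square. Now I'll grasp bar 2.

>>> servo_tool(
  rows=[
    [0, 0, 0, -9.4, 0.2, -15.8, 0.22],
    [0, 0, 0, -9.4, 0.2, -15.8, 0.22],
    [0, 0, 0, -9.4, 0.2, -15.8, 0.22],
    [0, 0, 0, -9.4, 0.2, -15.8, 0.22],
    [0, 0, 0, -9.4, 0.2, -15.8, 0.22],
    [-0.1, 0, 0, -9.4, 0.2, -16, 0.22],
    [0, 0, 0, 0, 0, 0, 0.22],
    [0, 0, 0, 0, 0, 0, 0.6],
    [0, 0, 0, 0, 0, 0, 0.6],
    [0, 0, 0, 0, 0, 0, 0.6],
    [0, 0, 0, 0, 0, 0, 0.6],
    [0, 0, 0, 0, 0, 0, 0.6],
  ],
  grip_force=45,
)

```text
clock: 15.02
eef_pos: [537.5, -207.8, 71.0]
eef_rot: [3.141, 0.523, -0.037]
wrist_force: [4.2, 0.5, 5.1]
finger_gap: 49.7
finger_force: 45.0
```

```bash
python3 - <<'E'
from plan import *
go(pick(2,-8,8),1);go(pick(2,-8,118),6)
go(place(-66.5,18.5,170),15,pick(2,-8,118))
E
```

```text
total [0.01 0.03 0.12] [0.  0.7 0.8] per row/1 [0.01 0.03 0.12] [0.04 0.72 0.78]
total [0.01 0.03 0.12] [55.  -1.2 96. ] per row/6 [0.   0.   0.02] [ 9.17 -0.2  16.01]
total [ 25.93 -22.44  99.64] [-100.3  394.4    2.9] per row/15 [ 1.73 -1.5   6.64] [-6.68 26.29  0.19]
```

>>> servo_tool(
  rows=[
    [0, 0, 0, 5, 0, 8.7, 0.6],
    [0, 0, 0, 10, -0.3, 17.4, 0.6],
    [0, 0, 0, 10, -0.3, 17.4, 0.6],
    [0, 0, 0, 10, -0.3, 17.4, 0.6],
    [0, 0, 0, 10, -0.3, 17.4, 0.6],
    [0, 0, 0, 10, -0.3, 17.4, 0.6],
    [0, 0, 0, 0, 0, 0, 0.6],
  ],
)

```text
clock: 15.9
eef_pos: [592.7, -209.2, 166.6]
eef_rot: [3.141, 0.523, -0.037]
wrist_force: [0.2, -0.1, -6.4]
finger_gap: 50.0
finger_force: 45.0
```

```bash
python3 - <<'E'
from plan import *
go(place(-66.5,4.5,160),15)
E
```

```text
total [ 25.89 -22.43  99.75] [-98.  380.8  -6.6] per row/15 [ 1.73 -1.5   6.65] [-6.53 25.39 -0.44]
```

>>> servo_tool(
  rows=[
    [1.73, -1.5, 6.65, -6.5, 25.4, -0.4, 0.6],
    [1.73, -1.5, 6.65, -6.5, 25.4, -0.4, 0.6],
    [1.73, -1.5, 6.65, -6.5, 25.4, -0.4, 0.6],
    [1.73, -1.5, 6.65, -6.5, 25.4, -0.4, 0.6],
    [1.73, -1.5, 6.65, -6.5, 25.4, -0.4, 0.6],
    [1.73, -1.5, 6.65, -6.5, 25.4, -0.4, 0.6],
    [1.73, -1.5, 6.65, -6.5, 25.4, -0.4, 0.6],
    [1.73, -1.5, 6.65, -6.5, 25.4, -0.4, 0.6],
    [1.73, -1.5, 6.65, -6.5, 25.4, -0.4, 0.6],
    [1.73, -1.5, 6.65, -6.5, 25.4, -0.4, 0.6],
    [1.73, -1.5, 6.65, -6.5, 25.4, -0.4, 0.6],
    [1.73, -1.5, 6.65, -6.5, 25.4, -0.4, 0.6],
    [1.73, -1.5, 6.65, -6.5, 25.4, -0.4, 0.6],
    [1.73, -1.5, 6.65, -6.5, 25.4, -0.4, 0.6],
    [1.73, -1.5, 6.65, -6.5, 25.4, -0.4, 0.6],
    [0, 0, 0, 0, 0, 0, 0.6],
    [0, 0, 0, 0, 0, 0, 0.6],
  ],
)

```text
clock: 18.02
eef_pos: [494.2, 171.1, 159.7]
eef_rot: [-3.14, 0.001, 1.748]
wrist_force: [-0.6, 0.0, -5.7]
finger_gap: 49.5
finger_force: 45.0
```

```bash
python3 - <<'E'
from plan import *
go(place(-66.3,17.7,77),5)
E
```

```text
total [ 0.05 -0.09  0.09] [ -1.6  13.5 -82.7] per row/5 [ 0.01 -0.02  0.02] [ -0.33   2.7  -16.53]
```

>>> servo_tool(
  rows=[
    [0.05, -0.09, 0.09, -0.8, 6.7, -10, 0.6],
    [0, 0, 0, -0.8, 6.8, -18, 0.6],
    [0, 0, 0, 0, 0, -22, 0.6],
    [0, 0, 0, 0, 0, -20, 0.6],
    [0, 0, 0, 0, 0, -12.7, 0.6],
    [0, 0, 0, 0, 0, 0, 0.6],
    [0, 0, 0, 0, 0, 0, 0.6],
  ],
)

```text
clock: 18.9
eef_pos: [493.4, 185.3, 78.1]
eef_rot: [3.139, -0.001, 1.751]
wrist_force: [0.3, 0.4, -6.2]
finger_gap: 49.8
finger_force: 45.0
```

```bash
python3 - <<'E'
from plan import *
go(place(-66.3,17.7,33.5),5)
from pf import *
z=manip.read_state()["eef_pos"][2]-7.3
pf([-66.5,-0+26.5],z)
crop("scene",270,160,130,100,6,"pics/h3.png",[box(50,130,z+40,-66.5,26.5)@zR(sy).T+S+[1.6,1.6,0]])
E
```

```text
total [-0.06  0.13 -0.08] [ -0.8  -0.7 -44.6] per row/5 [-0.01  0.03 -0.02] [-0.16 -0.14 -8.93]
y end -1 ('edge -0.2', array([170, 170, 171, 174, 178, 185, 191, 196, 197, 198, 198]))
y end 1 ('edge 6.0', array([193, 192, 188, 183, 175, 169, 166, 166, 163, 157, 140]))
front -45 ('edge -1.5', array([192, 185, 178, 170, 161, 151, 140, 134, 128, 122, 120]))
front -30 ('edge -0.0', array([194, 191, 184, 176, 167, 157, 147, 136, 130, 125, 120]))
front 35 ('edge -1.0', array([191, 185, 179, 171, 161, 151, 141, 133, 125, 120, 118]))
front 50 ('edge -0.7', array([192, 189, 180, 171, 162, 151, 140, 131, 125, 119, 115]))
back -45 ('edge 1.2', array([103, 106, 114, 121, 130, 140, 151, 162, 171, 179, 187]))
back -30 ('edge 2.1', array([111, 113, 116, 122, 131, 140, 149, 160, 171, 179, 185]))
back 35 ('edge -3.2', array([175, 178, 181, 184, 188, 191, 193, 195, 196, 197, 198]))
back 50 ('edge -2.9', array([174, 177, 180, 183, 186, 189, 191, 193, 195, 196, 197]))
laid2 side -1 ('edge -2.2', array([194, 189, 183, 176, 177, 182, 189, 195, 198, 199, 199]))
laid2 side 1 ('edge 0.1', array([199, 198, 193, 183, 167, 142, 119,  99,  90,  85,  85]))
laid2 end ('edge 0.5', array([196, 193, 189, 180, 171, 160, 148, 136, 129, 121, 118]))
```

View pics/h3.png

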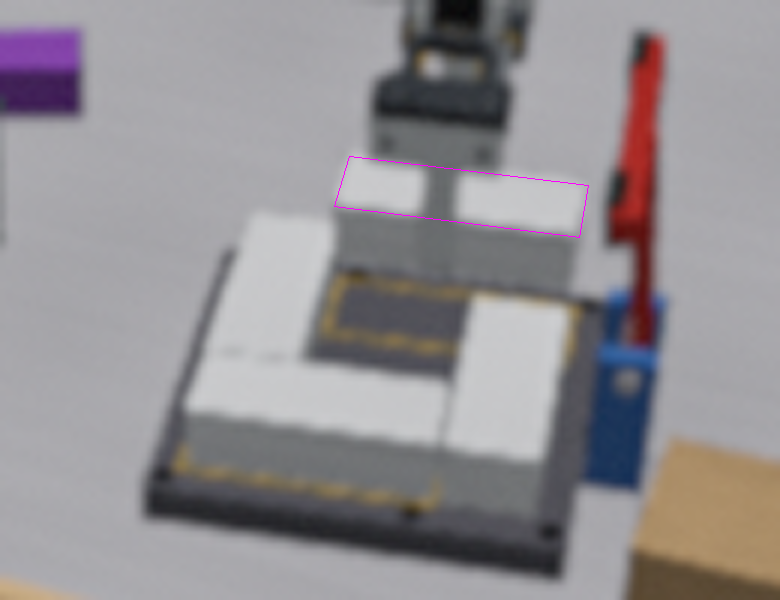

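The crop shows bar 1 seated in its outline, and the held bar at (335–588, 157–237) where predicted to within about 1 mm. I'll lower it.

>>> servo_tool(
  rows=[
    [-0.06, 0.13, -0.08, -0.5, -0.1, 0, 0.6],
    [0, 0, 0, 0, 0, -10, 0.6],
    [0, 0, 0, 0, 0, -12, 0.6],
    [0, 0, 0, 0, 0, -12, 0.6],
    [0, 0, 0, 0, 0, -6, 0.6],
    [0, 0, 0, 0, 0, -1.5, 0.6],
    [0, 0, 0, 0, 0, -1, 0.6],
    [0, 0, 0, 0, 0, 0, 0.6],
    [0, 0, 0, 0, 0, 0, 0.6],
  ],
)

```text
clock: 20.12
eef_pos: [492.7, 185.2, 35.3]
eef_rot: [-3.141, -0.0, 1.75]
wrist_force: [-0.2, 0.4, -5.9]
finger_gap: 49.3
finger_force: 45.0
```

>>> servo_tool(
  rows=[
    [0, 0, 0, 0, 0, -0.7, 0.6],
    [0, 0, 0, 0, 0, -0.7, 0.6],
    [0, 0, 0, 0, 0, -0.6, 0.6],
    [0, 0, 0, 0, 0, 0, 0.6],
  ],
)

```text
clock: 20.62
eef_pos: [492.5, 185.1, 33.0]
eef_rot: [-3.141, 0.0, 1.75]
wrist_force: [0.5, -0.1, -6.2]
finger_gap: 49.9
finger_force: 45.0
```

```bash
python3 - <<'E'
from pf import *
s=manip.read_state();print("kin",zR(sy).T@(s["eef_pos"]-S)+[0,8,0],s["wrist_force"])
pf([-66.5,26.5],25.5)
E
```

```text
kin [-66.30461825  26.23915451  32.98664541] [ 0.45293314 -0.05320524 -6.2235016 ]
y end -1 ('edge -3.0', array([199, 194, 187, 179, 176, 177, 183, 188, 193, 194, 194]))
y end 1 ('edge -0.0', array([195, 194, 192, 185, 174, 160, 146, 135, 128, 127, 126]))
front -45 ('edge -1.3', array([190, 185, 178, 169, 159, 150, 141, 133, 126, 123, 120]))
front -30 ('edge -2.2', array([191, 183, 175, 166, 156, 145, 135, 129, 123, 119, 118]))
front 35 ('edge 0.6', array([193, 190, 186, 183, 179, 180, 181, 183, 188, 192, 195]))
front 50 ('edge 0.5', array([188, 183, 178, 175, 173, 170, 174, 178, 183, 188, 193]))
back -45 ('edge 3.4', array([ 91,  94,  97, 100, 108, 117, 126, 137, 149, 161, 170]))
back -30 ('edge 5.5', array([108, 108, 109, 111, 113, 119, 126, 135, 144, 155, 167]))
back 35 ('edge -4.0', array([175, 178, 181, 185, 188, 191, 193, 195, 196, 197, 198]))
back 50 ('edge -3.1', array([175, 177, 180, 184, 187, 190, 192, 194, 195, 196, 197]))
laid2 side -1 ('edge -2.1', array([194, 189, 183, 176, 177, 181, 189, 195, 198, 199, 199]))
laid2 side 1 ('edge 0.1', array([198, 198, 193, 183, 167, 142, 119,  99,  90,  86,  85]))
laid2 end ('edge 0.5', array([196, 193, 189, 180, 170, 160, 148, 136, 128, 121, 117]))
```

>>> servo_tool(
  rows=[
    [0, 0, 0, 1.0, 0.2, 0, 0.6],
    [0, 0, 0, 0, 0, 0, 0.6],
    [0, 0, 0, 0, 0, -0.5, 0.6],
    [0, 0, 0, 0, 0, -0.5, 0.6],
    [0, 0, 0, 0, 0, 0, 0.6],
  ],
)

```text
clock: 21.3
eef_pos: [493.5, 185.3, 32.0]
eef_rot: [-3.141, 0.0, 1.75]
wrist_force: [0.2, -0.6, -4.4]
finger_gap: 49.9
finger_force: 45.0
```

>>> servo_tool(
  rows=[
    [0, 0, 0, 0, 0, -0.4, 0.6],
    [0, 0, 0, 0, 0, 0, 0.6],
  ],
)

```text
clock: 21.55
eef_pos: [493.5, 185.3, 31.6]
eef_rot: [-3.141, 0.0, 1.75]
wrist_force: [-0.0, 0.6, -5.5]
finger_gap: 49.5
finger_force: 45.0
```

>>> servo_tool(
  rows=[
    [0, 0, 0, 0, 0, -0.5, 0.6],
    [0, 0, 0, 0, 0, -0.3, 0.6],
    [0, 0, 0, 0, 0, 0, 0.6],
  ],
)

```text
clock: 21.92
eef_pos: [493.5, 185.3, 30.8]
eef_rot: [-3.141, 0.0, 1.75]
wrist_force: [-0.0, -0.3, -5.2]
finger_gap: 50.0
finger_force: 45.0
```

>>> servo_tool(
  rows=[
    [0, 0, 0, 0, 0, -0.5, 0.6],
    [0, 0, 0, 0, 0, 0, 0.6],
  ],
)

```text
clock: 22.18
eef_pos: [493.6, 185.3, 30.4]
eef_rot: [-3.141, 0.0, 1.75]
wrist_force: [-0.3, -0.7, -4.0]
finger_gap: 49.7
finger_force: 45.0
```

>>> servo_tool(
  rows=[
    [0, 0, 0, 0, 0, -0.4, 0.6],
    [0, 0, 0, 0, 0, 0, 0.6],
  ],
)

```text
clock: 22.42
eef_pos: [493.6, 185.4, 30.4]
eef_rot: [-3.141, 0.0, 1.75]
wrist_force: [-5.3, -1.1, 5.4]
finger_gap: 49.4
finger_force: 45.0
```

```bash
python3 - <<'E'
from pf import *
pf([-66.5,26.5],25)
s=manip.read_state();print(s["wrist_force"],s["moment"],s["eef_pos"])
E
```

```text
y end -1 ('edge -2.0', array([198, 193, 185, 176, 173, 176, 183, 191, 197, 199, 200]))
y end 1 ('edge 0.2', array([197, 196, 194, 188, 176, 161, 145, 133, 124, 123, 123]))
front -45 ('edge 1.5', array([197, 194, 189, 182, 175, 166, 156, 146, 138, 131, 124]))
front -30 ('edge 1.8', array([199, 195, 192, 187, 178, 170, 160, 149, 139, 132, 126]))
front 35 ('edge 2.2', array([197, 196, 195, 194, 193, 193, 194, 194, 196, 197, 199]))
front 50 ('edge 1.6', array([195, 194, 192, 190, 188, 186, 188, 189, 191, 194, 196]))
back -45 ('edge 5.8', array([ 92,  91,  90,  90,  94,  98, 103, 112, 122, 132, 143]))
back -30 ('edge 7.0', array([107, 107, 107, 108, 108, 110, 113, 115, 123, 132, 141]))
back 35 ('edge -0.8', array([170, 172, 174, 177, 181, 184, 188, 191, 193, 195, 196]))
back 50 ('edge -0.3', array([171, 172, 175, 178, 180, 184, 187, 190, 192, 194, 196]))
laid2 side -1 ('edge -2.1', array([193, 189, 183, 176, 177, 181, 189, 195, 198, 199, 199]))
laid2 side 1 ('edge 0.0', array([198, 198, 193, 183, 167, 142, 119,  99,  90,  86,  85]))
laid2 end ('edge 0.5', array([196, 193, 189, 180, 171, 160, 148, 136, 128, 121, 117]))
[-5.00911105 -2.03645446  5.0227588 ] [-0.33925677  0.68926602  0.03886539] [493.58007895 185.37381328  30.37364759]
```

It's in contact, and with the height now known the bar reads +1.1 mm in slab x. I'll lift slightly, shift back 1 mm, set it down and release.

>>> servo_tool(
  rows=[
    [0, 0, 0, 0, 0, 1.5, 0.6],
    [0, 0, 0, -1, -0.2, 0, 0.6],
    [0, 0, 0, 0, 0, 0, 0.6],
    [0, 0, 0, 0, 0, -0.8, 0.6],
    [0, 0, 0, 0, 0, -0.5, 0.6],
    [0, 0, 0, 0, 0, 0, 0.6],
  ],
)

```text
clock: 23.22
eef_pos: [492.6, 185.1, 30.4]
eef_rot: [-3.141, 0.0, 1.75]
wrist_force: [-3.2, -1.2, 2.0]
finger_gap: 49.6
finger_force: 45.0
```

>>> servo_tool(
  rows=[
    [0, 0, 0, 0, 0, 0, 0.22],
    [0, 0, 0, 0, 0, 0, 0.22],
    [0, 0, 0, 0, 0, 0, 0.22],
    [0, 0, 0, 0, 0, 0, 0.22],
    [0, 0, 0, 0, 0, 20, 0.22],
    [0, 0, 0, 0, 0, 50, 0.22],
    [0, 0, 0, 0, 0, 60, 1],
    [0, 0, 0, 0, 0, 60, 1],
    [0, 0, 0, 0, 0, 60, 1],
    [0, 0, 0, 0, 0, 0, 1],
  ],
)

```text
clock: 24.48
eef_pos: [493.7, 185.5, 284.6]
eef_rot: [3.134, -0.001, 1.75]
wrist_force: [0.1, -0.1, -1.4]
finger_gap: 36.5
finger_force: 0.0
```

```bash
python3 - <<'E'
from see import *
from plan import *
see(-66.5,26.5,25);see(66.5,-26.5,25)
B=zR(sy);L=[]
for th in(1.4,1.5,1.6): L.append(np.array([[-85,128-128*np.cos(th)+14*np.sin(th),75+128*np.sin(th)+14*np.cos(th)],[85,128-128*np.cos(th)+14*np.sin(th),75+128*np.sin(th)+14*np.cos(th)]])@B.T+S)
im=[]
for n,a in(("top",(110,160,130,100,6)),): crop(n,*a,"pics/c1.png",L)
s=manip.read_state();print(s["eef_pos"],s["finger_gap"])
E
```

```text
both r0.50 slab xy [-63.57  25.21] z 25.2 dyaw -0.0758
top r0.15 slab xy [-63.31  22.82] z 25 dyaw -0.0897
scene r0.44 slab xy [-65.04  25.88] z 25 dyaw 0.0033
slab now [[571.607, 176.275, 0.026], [563.626, 180.84, 0.164]] [5.62507e+02 1.79475e+02 1.60000e-01]
both r0.30 slab xy [ 65.53 -25.28] z 23.1 dyaw -0.0015
top r0.20 slab xy [ 64.92 -25.28] z 25 dyaw -0.0031
scene r0.39 slab xy [ 67.88 -24.9 ] z 25 dyaw -0.0097
slab now [[570.15, 175.746, 0.043], [563.631, 180.692, 0.161]] [5.62507e+02 1.79343e+02 1.62000e-01]
[492.1509399  185.02522093 278.55687952] 16.730235342923113
```

View pics/c1.png

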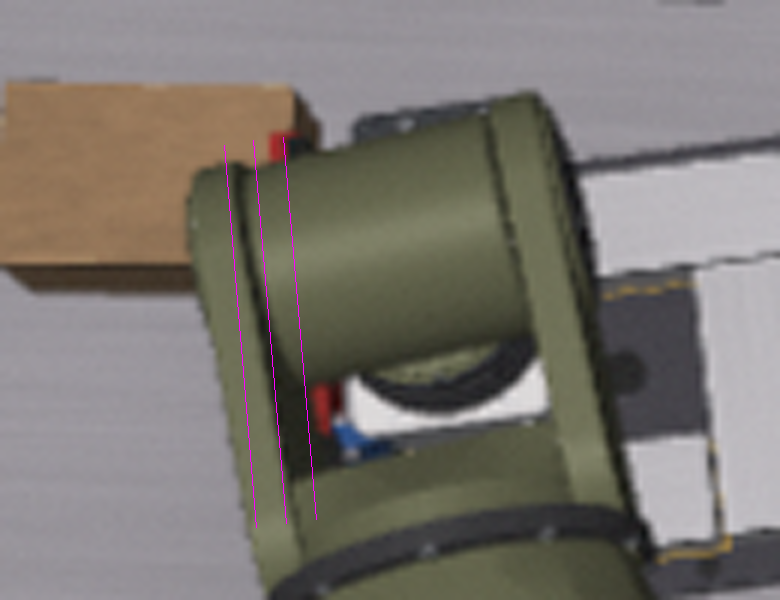

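The clamp is unmoved: its crossbar ends show at (283,145) and (320,405) in the crop, putting the outer face near slab y 120 and z 200. I'll plan the push with closed fingers from behind.

```bash
python3 - <<'E'
from plan import *
print(back("top",[[100,278]],190),S+R.from_euler('z',sy).apply([0,158,190]))
a=go(place(0,158,280),8);b=go(place(0,158,192),4,a)
prev=b[0]
r,o=118,10
for th in np.r_[1.5,1.4,1.3,1.2,1.1,1.,.9,.8,.7,.6,.5,.4,.3,.2,.1,.05,0]:
    p=place(0,128-r*np.cos(th)+o*np.sin(th)+8,75+r*np.sin(th)+o*np.cos(th))[0]; print(th,(p-prev).round(1),p.round(0)); prev=p
E
```

```text
[[369.07699499 435.07580084 190.        ]] [532.86878882 334.4755124  190.        ]
total [ 0.05 -0.19 -0.02] [ 40.7 149.5   1.4] per row/8 [ 0.01 -0.02 -0.  ] [ 5.09 18.68  0.18]
total [0. 0. 0.] [  0.   0. -88.] per row/4 [0. 0. 0.] [  0.   0. -22.]
1.5 [  3.6 -20.    1.4] [536. 314. 193.]
1.4 [  2.1 -11.6  -0.4] [539. 303. 193.]
1.3 [  2.1 -11.5  -1.6] [541. 291. 191.]
1.2 [  2.  -11.3  -2.8] [543. 280. 189.]
1.1 [  2.  -11.   -3.9] [545. 269. 185.]
1.0 [  1.9 -10.6  -5. ] [547. 258. 180.]
0.9 [  1.8 -10.   -6. ] [548. 248. 174.]
0.8 [ 1.7 -9.4 -7. ] [550. 239. 167.]
0.7 [ 1.6 -8.6 -7.9] [552. 230. 159.]
0.6 [ 1.4 -7.8 -8.8] [553. 223. 150.]
0.5 [ 1.2 -6.9 -9.5] [554. 216. 140.]
0.4 [  1.1  -5.9 -10.2] [555. 210. 130.]
0.3 [  0.9  -4.9 -10.7] [556. 205. 119.]
0.2 [  0.7  -3.8 -11.2] [557. 201. 108.]
0.1 [  0.5  -2.7 -11.5] [558. 198.  97.]
0.05 [ 0.2 -0.9 -5.8] [558. 197.  91.]
0.0 [ 0.1 -0.6 -5.9] [558. 197.  85.]
```

>>> servo_tool(
  rows=[
    [0.05, -0.2, 0, 5.1, 18.7, 4, 1],
    [0, 0, 0, 5.1, 18.7, 0, 1],
    [0, 0, 0, 5.1, 18.7, 0, 1],
    [0, 0, 0, 5.1, 18.7, 0, 1],
    [0, 0, 0, 5.1, 18.7, 0, 1],
    [0, 0, 0, 5.1, 18.7, 0, 1],
    [0, 0, 0, 5.1, 18.7, 0, 1],
    [0, 0, 0, 5.1, 18.7, 0, 1],
    [0, 0, 0, 0, 0, 0, 1],
    [0, 0, 0, 0, 0, -24, 1],
    [0, 0, 0, 0, 0, -24, 1],
    [0, 0, 0, 0, 0, -24, 1],
    [0, 0, 0, 0, 0, -19, 1],
    [0, 0, 0, 0, 0, 0, 1],
  ],
)

```text
clock: 26.48
eef_pos: [532.8, 334.3, 191.9]
eef_rot: [3.141, 0.001, 1.75]
wrist_force: [-0.2, 0.5, 0.0]
finger_gap: 0.7
finger_force: 0.0
```

```bash
python3 - <<'E'
from plan import *
go(place(0,158,192),1)
crop("scene",310,80,130,100,6,"pics/c2.png",[np.array([[-85,125,200],[85,125,200]])@R.from_euler('z',sy).as_matrix().T+S])
E
```

```text
total [ 0.03  0.03 -0.01] [0.1 0.2 0.1] per row/1 [ 0.03  0.03 -0.01] [0.06 0.17 0.08]
```

View pics/c2.png

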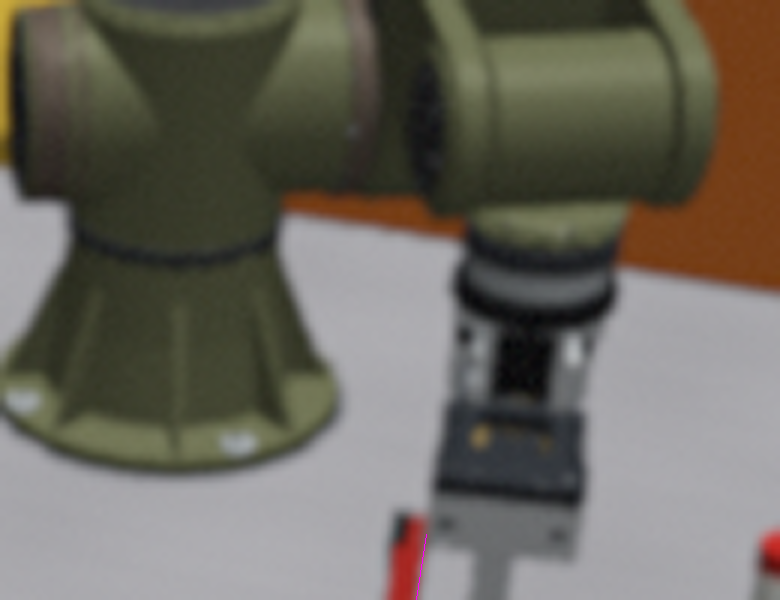

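The closed fingers, at (490,580), are on the outer side of the red crossbar, at (410,560). I'll push it along the arc.

>>> servo_tool(
  rows=[
    [0, 0, 0, 1.8, -10, 0.7, 1],
    [0, 0, 0, 1.8, -10, 0.7, 1],
    [0, 0, 0, 2.1, -11.6, -0.4, 1],
    [0, 0, 0, 2.1, -11.5, -1.6, 1],
    [0, 0, 0, 2, -11.3, -2.8, 1],
    [0, 0, 0, 2, -11, -3.9, 1],
    [0, 0, 0, 1.9, -10.6, -5, 1],
  ],
)

```text
clock: 27.4
eef_pos: [547.4, 258.1, 181.4]
eef_rot: [3.137, -0.001, 1.75]
wrist_force: [-0.7, 3.5, 5.1]
finger_gap: 0.6
finger_force: 2.5
```

>>> servo_tool(
  rows=[
    [0, 0, 0, 1.8, -10, -6, 1],
    [0, 0, 0, 1.7, -9.4, -7, 1],
    [0, 0, 0, 1.6, -8.6, -7.9, 1],
    [0, 0, 0, 1.4, -7.8, -8.8, 1],
    [0, 0, 0, 1.2, -6.9, -9.5, 1],
    [0, 0, 0, 1.1, -5.9, -10.2, 1],
    [0, 0, 0, 0.9, -4.9, -10.7, 1],
    [0, 0, 0, 0.7, -3.8, -9, 1],
    [0, 0, 0, 0.3, -1, -4, 1],
  ],
)

```text
clock: 28.52
eef_pos: [557.6, 200.2, 106.9]
eef_rot: [3.14, -0.0, 1.75]
wrist_force: [-0.4, -1.5, 3.7]
finger_gap: 0.6
finger_force: 1.7
```

>>> servo_tool(
  rows=[
    [0, 0, 0, 0, -1, -4, 1],
    [0, 0, 0, 0, -0.8, -4, 1],
    [0, 0, 0, 0, -0.5, -3, 1],
    [0, 0, 0, 0, 0, -2, 1],
    [0, 0, 0, 0, 0, -2, 1],
    [0, 0, 0, 0, 0, 0, 1],
  ],
)

```text
clock: 29.28
eef_pos: [557.6, 198.2, 92.5]
eef_rot: [3.139, -0.0, 1.75]
wrist_force: [0.8, 0.1, 0.8]
finger_gap: 0.7
finger_force: 0.4
```

>>> servo_tool(
  rows=[
    [0, 0, 0, 0, 0, -1, 1],
    [0, 0, 0, 0, 0, -1, 1],
    [0, 0, 0, 0, 0, -1, 1],
  ],
)

```text
clock: 29.65
eef_pos: [557.7, 198.1, 89.7]
eef_rot: [3.139, -0.0, 1.75]
wrist_force: [-0.6, -2.1, 3.2]
finger_gap: 0.4
finger_force: 1.6
```

>>> servo_tool(
  rows=[
    [0, 0, 0, 0, 0, -1, 1],
    [0, 0, 0, 0, 0, -1, 1],
  ],
)

```text
clock: 29.9
eef_pos: [557.8, 198.1, 87.7]
eef_rot: [3.139, -0.0, 1.75]
wrist_force: [-0.4, -2.7, 4.0]
finger_gap: 0.4
finger_force: 1.6
```

>>> servo_tool(
  rows=[
    [0, 0, 0, 0, 0, -1, 1],
    [0, 0, 0, 0, 0, -1, 1],
  ],
)

```text
clock: 30.15
eef_pos: [557.8, 198.1, 85.7]
eef_rot: [3.139, -0.0, 1.75]
wrist_force: [0.3, -2.5, 2.9]
finger_gap: 0.6
finger_force: 1.7
```

>>> servo_tool(
  rows=[
    [0, 0, 0, 0, 0, -1, 1],
    [0, 0, 0, 0, 0, -1, 1],
  ],
)

```text
clock: 30.4
eef_pos: [557.9, 198.1, 85.1]
eef_rot: [3.138, -0.0, 1.75]
wrist_force: [-9.4, -5.9, 24.8]
finger_gap: 0.3
finger_force: 12.2
```

The force rose firmly to 25 N at z 85, so the pads are seated. I'll back off straight up, clear the view and inspect.

>>> servo_tool(
  rows=[
    [0, 0, 0, 0, 0, 5, 1],
    [0, 0, 0, 0, 0, 30, 1],
    [0, 0, 0, 0, 0, 50, 1],
    [0, 0, 0, 0, 0, 50, 1],
    [0, 0, 0, -20, -40, 30, 1],
    [0, 0, 0, -20, -50, 0, 1],
    [0, 0, 0, -20, -50, 0, 1],
    [0, 0, 0, -20, -50, 0, 1],
    [0, 0, 0, -20, -50, 0, 1],
    [0, 0, 0, -20, -50, 0, 1],
    [0, 0, 0, -20, -50, 0, 1],
    [0, 0, 0, 0, 0, 0, 1],
  ],
)

```text
clock: 31.9
eef_pos: [416.7, -143.9, 248.6]
eef_rot: [3.139, -0.001, 1.746]
wrist_force: [-0.1, 1.4, -0.4]
finger_gap: 0.5
finger_force: 0.0
```

```bash
python3 - <<'E'
from see import *
see(66.5,-26.5,25);see(-66.5,26.5,25)
B=zR(sy);L=[b@B.T+S for b in(box(50,130,65,66.5,-26.5),box(50,130,65,-66.5,26.5))]
crop("top",150,170,125,100,5,"pics/f1.png",L);crop("scene",280,170,115,90,6,"pics/f2.png",[b+[1.6,1.6,0] for b in L])
a,b=cv2.imread("pics/f1.png"),cv2.imread("pics/f2.png")
o=np.hstack([cv2.resize(a,(400,320)),cv2.resize(b,(400,320))]);cv2.imwrite("pics/f.png",o)
E
```

```text
both r0.29 slab xy [ 65.7  -25.64] z 22.8 dyaw -0.0149
top r0.26 slab xy [ 65.01 -25.75] z 25 dyaw -0.0167
scene r0.22 slab xy [ 68.59 -25.06] z 25 dyaw -0.007
slab now [[560.739, 178.673, 0.183], [562.523, 180.517, 0.173]] [5.60861e+02 1.79193e+02 1.80000e-01]
both r0.41 slab xy [-66.96  25.51] z 24.1 dyaw -0.006
top r0.37 slab xy [-67.34  25.32] z 25 dyaw -0.0045
scene r0.44 slab xy [-65.33  25.52] z 25 dyaw -0.0041
slab now [[560.639, 178.67, 0.181], [562.441, 180.475, 0.172]] [5.60834e+02 1.79263e+02 1.79000e-01]
```

View pics/f.png

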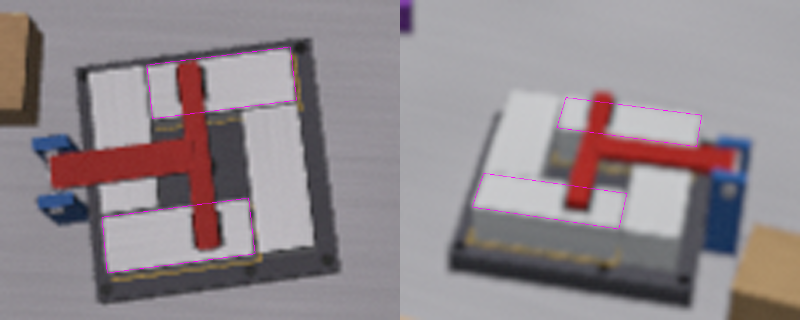

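The final view shows both bars inside their outlines to about 1 mm, the laid bars unmoved and the red clamp down across both new bars. Now I'll hand in.

```bash
python3 -c "
from cell import manip
print(manip.sign_off())"
```

```text
the job is handed in; nothing more can be done
None
```

I set both silver bars flat and square in the yellow outlines, about 1 mm off by camera measurement, swung the red clamp down until its pads seated on them, and handed the job in at about 32 s; the laid bars did not move, and nothing I did touched the copper bar or the other items.

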